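Fetch the standard from behind the reagent bottles

TASK

Move the red-capped and the blue-capped bottle out of the green reagent bay and stand both on the dark side tray, then fetch the yellow-lidded jar from behind them and stand it on the yellow pad of the sample carousel, without letting the free-turning carousel swing round and without disturbing the two jars already on it. Then put both bottles back upright in the bay, each centred on the disc of its own cap's colour. Never knock over a bottle or jar.

Things in the scene. Friction and masses are not known exactly. Their poses are not given: they have to be found in the camera images.
- bottle_red: white plastic bottle, upright, with a red screw cap and red label band; body 58 mm in diameter to 100 mm high, then a shoulder up to 112 mm, cap 36 mm in diameter from 115 mm to the top at 146 mm; about 0.25 kg. Origin: centre of its underside, z up. It stands on the red disc at the start; easily gripped by its cap.
- bottle_blue: white plastic bottle, upright, with a blue screw cap and blue label band; body 58 mm in diameter to 100 mm high, then a shoulder up to 112 mm, cap 36 mm in diameter from 115 mm to the top at 146 mm; about 0.25 kg. Origin: centre of its underside, z up. It stands on the blue disc at the start; easily gripped by its cap.
- jar_yellow: small white jar with a yellow lid, 48 mm in diameter (lid), 50 mm high overall (lid from 34 mm up), about 0.12 kg, upright. Origin: centre of its underside, z up. It starts in the bay close behind the two bottles (11 to 18 mm from their sides), on the bay's floor 5 mm above the work surface, with the bay's far lip behind it (top 12 mm above the work surface, about 26 mm from the jar's side).
- disc_red: flat red disc, 72 mm wide, 2 mm thick, fixed on the front (robot-side) half of the bay's floor: home of the red-capped bottle. Origin: centre of its underside, 5 mm above the work surface (top at 7 mm); x points to the back of the bay. The discs lie 78 mm apart, either colour on the left. The bay is a fixed green tray, 150 mm along x, 170 mm along y, lip top at 12 mm.
- disc_blue: flat blue disc, 72 mm wide, 2 mm thick, fixed on the front (robot-side) half of the bay's floor: home of the blue-capped bottle. Origin: centre of its underside, 5 mm above the work surface (top at 7 mm); x points to the back of the bay. The discs lie 78 mm apart, either colour on the left. The bay is a fixed green tray, 150 mm along x, 170 mm along y, lip top at 12 mm.
- side_tray: dark steel tray, fixed, 220 mm along its x by 120 mm along its y, floor 4 mm thick, lip 10 mm high and 4 mm thick; empty at the start, between the bay and the carousel. Origin: centre of its underside on the work surface, z up. Either bottle may stand anywhere on its floor.
- pad_yellow: flat yellow round mark, 58 mm wide, on the carousel's platter (aluminium, 250 mm wide, a knob 24 mm wide and 12 mm high at its centre). Origin: its centre on the platter's top, 20 mm above the work surface, 80 mm from the carousel's axis; x points radially outward. Green and orange pads are occupied, the black pad opposite stays empty.
- carousel (a joint): angle of the carousel's platter in rad about its vertical axis, 0 at the start whatever way it stands, counterclockwise from above positive. It is free-turning: some 0.05 N sideways at its rim turns it, so fingers that close or open across a radius can swing it, along a radius not.
- jar_green: small white jar with a green lid, 48 mm in diameter (lid), 50 mm high overall (lid from 34 mm up), about 0.12 kg, upright. Origin: centre of its underside, z up. It stands on the carousel 75 degrees counterclockwise from the yellow pad, 80 mm from the axis, and is to be left alone.
- jar_orange: small white jar with an orange lid, 48 mm in diameter (lid), 50 mm high overall (lid from 34 mm up), about 0.12 kg, upright. Origin: centre of its underside, z up. It stands on the carousel 75 degrees clockwise from the yellow pad, 80 mm from the axis, and is to be left alone.
There are look-alikes about, which are no part of the job. Leave any turquoise look-alike of the bottle_red alone.

How it is judged:
By the outcome, as a careful person would: the job done as asked, in the order asked, and still so for the second after the job is handed in, with the robot touching nothing.
It also fails if it takes over 128 s, if anything falls off the work surface, if the arm or the gripper's body presses on something with over 40 N, if the wrist force passes 120 N, or if a joint passes its speed limit or range.

ROBOT

A 7-joint arm with a two-finger parallel gripper is mounted at the origin on the work surface. World frame = base frame: x ahead of the robot, y to its left, z up, the work surface at z = 0. Lengths are in mm, angles in rad, forces in N, time in s.
With the tool pointing down it reaches from about 400 to 875 mm from the base axis. Payload 4.4 kg.
Tool frame: the origin (TCP) lies at the very end of the fingers, on their centre line; the grasp point (between the pads) lies 19 mm behind it (ctrl.grip_point_offset is the distance from the TCP to the grasp point, in mm); z points along the fingers, y is the line along which they close (so a half turn about z gives the same grasp; the last joint's range is limited). The gripper opens to 85 mm and grips with 20 to 120 N. Pads are 22 mm wide; open, the fingers measure 114 mm over their backs; the gripper's body (76 mm by 85 mm) begins 54 mm behind the grasp point. The pads swing forward as they close: fully open they stand 13 mm farther back than shut.
Start: joints at [-1.18, 0.628, 0.038, 1.517, -0.027, 0.996, -0.02], TCP at [286.681, 583.38, 231.313] pointing down, gripper open.
Joint ranges: [-3.06, 3.06], [-0.37, 2.12], [-1.25, 1.32], [0.18, 2.47], [-1.1, 4.24], [0.23, 1.98], [-2.94, 2.94]. Speed limits (rad/s): [2.57, 2.57, 3.14, 3.14, 3.14, 3.14, 3.14].

INTERFACE

Orientations are given as [roll, pitch, yaw] about the fixed x, y, z axes, in that order (R = Rz(yaw) Ry(pitch) Rx(roll)).
In Python, from cell import ctrl gives the robot as it stands.
- The arm moves only by the tool jog_arm, never from a script. Its argument "increments" is one flat list of numbers, 7 for each row, row after row: the finger opening in cm, from 0 to 8.54, then the shift along the tool's x, y, z in cm, then the turn, a rotation vector about the tool's x, y, z in degrees. In form: [fingers, x, y, z, rx, ry, rz, fingers, x, y, z, rx, ry, rz, ...]. A call has 1 to 20 rows; each row is the pose to reach, as a shift and turn from the pose commanded when the call began, along the tool's axes at that moment; what a row does not reach only later rows make up. A row lasts 1/10 s, in which the tool goes at most 50 mm and 8.59 degrees, less where a joint would pass 70% of its speed; a pose out of reach is approached as far as the arm can. A call with a gripper value outside its range is refused whole. The fingers move at their own pace and stop on an object; the grip force is fixed at half the most. Time passes only in rows, so rows that repeat a pose let the fingers close. It gives the time, the measured TCP pose, the force, the opening and the grip force at its end, in the units of the state.
- ctrl.read_state(): the state, without advancing time (a new reading comes with each control period).
- ctrl.get_image(name): name is "side" or "top"; returns the picture (384x512x3 uint8, red, green, blue); there is no depth.
- ctrl.camera_params(name): a dict with "fx", "fy", "cx", "cy" (pixels), "extrinsics" (4x4, takes a point from world to camera coordinates). Camera axes: x right, y down, z forward; pixel columns grow to the right and rows downward; lengths in mm; the calibration is good to about 2 mm. A picture is of the moment at which its call begins. camera_params takes no time and is no camera call.
- ctrl.finish_job(): hands the job in; it is judged then, once.
The state is a dict: "clock": time; "qpos": joint angles; "qd": joint speeds; "tau": joint torques, N m; "eef_pos": TCP position; "tool_rot": TCP orientation; "force": force on the tool from outside, world axes, zero at the start; "torque": the same for the moment, N m; "width": finger opening in mm; "gripper_force": force on a finger pad.
Only numpy, scipy, OpenCV 4.12 (cv2) and the standard library are available. Lean on these libraries where they do the work, as an engineer would, in place of code of your own. Each camera call takes 0.05 s, during which the arm holds its last target. There are 200 camera calls.

## Working session

There is one attempt and no reset: what is moved stays moved. The work goes in short steps, Python scripts to look and compute and a tool call to move; the robot and the scene stay as the last step left them, time stands still between calls to the robot, and variables do not carry over. Pictures are saved under pics/ and viewed, at most 14 in all, crops included, and the job is handed in when it is done.

Besides the shell and the picture viewer there is one more tool, called after "Call:" as name(argument=value, ...) on one line, values as JSON. jog_arm: Moves the arm, as the interface text tells. Its arguments: {"type":"object","properties":{"increments":{"type":"array","items":{"type":"number"}}},"required":["increments"]}

```bash
mkdir -p pics; ls
python3 - <<'E'
from cell import ctrl
import cv2
for n in("top","side"):
    im=ctrl.get_image(n); cv2.imwrite(f"pics/{n}0.png",im[:,:,::-1]); 
    p=ctrl.camera_params(n); print(n,p)
print(ctrl.read_state())
E
```

```text
pics
top {'fx': 404.60172101072163, 'fy': 404.60172101072163, 'cx': 256.8478459561297, 'cy': 189.32804779507944, 'extrinsics': array([[ 2.61577913e-02, -9.99164357e-01,  3.14063424e-02,
        -2.81560890e+01],
       [-9.83623422e-01, -3.13299701e-02, -1.77491961e-01,
         5.20497867e+02],
       [ 1.78327601e-01, -2.62492163e-02, -9.83620987e-01,
         1.00248469e+03],
       [ 0.00000000e+00,  0.00000000e+00,  0.00000000e+00,
         1.00000000e+00]])}
side {'fx': 364.6736208716879, 'fy': 364.6736208716879, 'cx': 258.63291882363825, 'cy': 196.73109521272835, 'extrinsics': array([[-6.52089957e-01, -7.58059543e-01,  1.11542242e-02,
         3.54871974e+02],
       [-5.80188207e-01,  4.89504815e-01, -6.50973640e-01,
         3.36186721e+02],
       [ 4.88016734e-01, -4.30964923e-01, -7.59018381e-01,
         5.53512525e+02],
       [ 0.00000000e+00,  0.00000000e+00,  0.00000000e+00,
         1.00000000e+00]])}
{'clock': 0.1, 'qpos': array([-1.17978051,  0.62926022,  0.0384312 ,  1.51827914, -0.02701097,
        0.99631948, -0.02002714]), 'qd': array([-0.00201881, -0.00092655,  0.00116913, -0.00169833, -0.00136953,
        0.00050348,  0.00175065]), 'tau': array([ 2.66461313e-03, -5.64535725e+01,  1.23009514e+00, -1.93977427e+01,
        1.11736025e-02,  5.46311232e-03, -5.49047442e-06]), 'eef_pos': array([286.41985761, 582.85272948, 230.47297373]), 'tool_rot': array([-3.13984378e+00,  1.38429044e-06,  2.68475444e+00]), 'force': array([ 0.54187919,  0.4461738 , -0.52519312]), 'torque': array([ 0.02181122, -0.04798829, -0.00794037]), 'gripper_force': 0.0, 'width': 85.21141569968013}
```

View pics/top0.png

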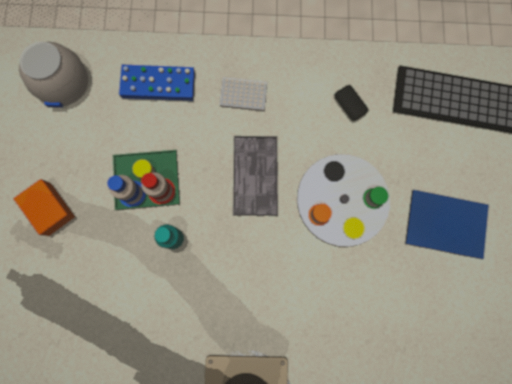

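View pics/side0.png

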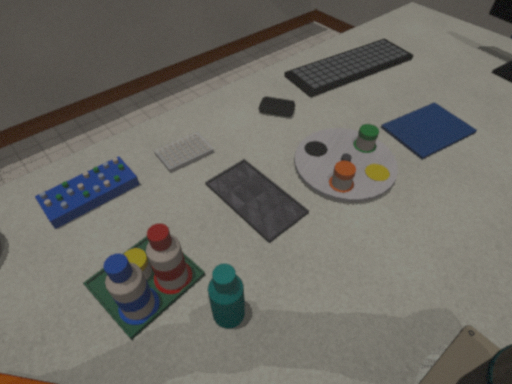

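The top view shows the bay at about (146,180), with the blue cap at (116,184), the red cap at (150,181) and the jar's yellow lid at (142,168). The turquoise look-alike is at (169,237), the side tray at (256,176), the carousel at (344,200) and the yellow pad at (354,228). The side view agrees with this.

```bash
cat > h.py <<'E'
from cell import ctrl
import cv2, numpy as np
P={n:ctrl.camera_params(n) for n in("top","side")}
def cast(n,uv,z):
    p=P[n];E=p["extrinsics"];R,t=E[:3,:3],E[:3,3]
    d=R.T@np.array([(uv[0]-p["cx"])/p["fx"],(uv[1]-p["cy"])/p["fy"],1]);o=-R.T@t
    return (o+d*(z-o[2])/d[2])[:2]
def proj(n,X):
    p=P[n];E=p["extrinsics"];c=E[:3,:3]@np.array(X,float)+E[:3,3]
    return np.array([p["fx"]*c[0]/c[2]+p["cx"],p["fy"]*c[1]/c[2]+p["cy"]])
HUE={"red":(174,6),"blue":(105,122),"yellow":(24,34),"green":(55,75),"orange":(5,17),"turq":(80,95)}
def blobs(n,im,c,amin=25,smin=120,vmin=60):
    h=cv2.cvtColor(im,cv2.COLOR_RGB2HSV);a,b=HUE[c];H=h[...,0]
    m=((H>=a)&(H<=b) if a<b else (H>=a)|(H<=b))&(h[...,1]>smin)&(h[...,2]>vmin)
    k,l,s,cc=cv2.connectedComponentsWithStats(m.astype(np.uint8))
    return [(int(s[i,4]),s[i,:4].tolist(),cc[i].round(1),l==i) for i in range(1,k) if s[i,4]>=amin]
E
python3 - <<'E'
from h import *
for n in("top","side"):
    im=cv2.imread(f"pics/{n}0.png")[:,:,::-1].copy()
    for c,z in(("red",130),("blue",130),("yellow",50),("green",62),("orange",62),("turq",100)):
        for a,bb,cc,m in blobs(n,im,c):
            print(n,c,a,bb,cc,"z",z,cast(n,cc,z).round(),"z20",cast(n,cc,20).round(), "z12",cast(n,cc,12).round())
im=cv2.imread("pics/top0.png");h=cv2.cvtColor(im,cv2.COLOR_BGR2HSV)
# tray, platter, bay outlines
def rect(m,z,name):
    cs,_=cv2.findContours(m.astype(np.uint8),cv2.RETR_EXTERNAL,cv2.CHAIN_APPROX_NONE)
    c=max(cs,key=cv2.contourArea);r=cv2.boxPoints(cv2.minAreaRect(c))
    print(name,cv2.contourArea(c),[cast("top",p,z).round().tolist() for p in r]);return c
g=np.zeros(h.shape[:2],bool);g[125:225,225:290]=1
rect(g&(h[...,2]<120),10,"tray")
g[:]=0;g[140:220,100:190]=1
rect(g&(h[...,0]>55)&(h[...,0]<90)&(h[...,1]>80),12,"bay")
g[:]=0;g[145:255,290:400]=1
c=rect(g&(h[...,1]<35)&(h[...,2]>150),20,"platter");e=cv2.fitEllipse(cv2.convexHull(c));print(e,cast("top",e[0],20))
for p in((334,171),(354,228),(344.5,199),(344,200)):print(p,h[int(p[1]),int(p[0])],cast("top",p,20))
E
python3 -c "
import cv2
a=cv2.imread('pics/top0.png')[130:260,95:400];cv2.imwrite('pics/topc.png',cv2.resize(a,None,fx=2.6,fy=2.6,interpolation=2))"
```

```text
top red 194 [141, 173, 17, 16] [149.5 180.6] z 130 [519. 245.] z20 [540. 271.] z12 [542. 273.]
top red 149 [150, 179, 24, 25] [164.3 194.5] z 130 [487. 207.] z20 [504. 230.] z12 [506. 231.]
top blue 1830 [120, 65, 74, 34] [156.6  82.7] z 130 [767. 245.] z20 [817. 272.] z12 [821. 274.]
top blue 48 [45, 102, 16, 4] [ 52.3 103.7] z 130 [702. 494.] z20 [745. 549.] z12 [748. 553.]
top blue 180 [108, 175, 16, 16] [115.5 182.9] z 130 [511. 324.] z20 [531. 360.] z12 [533. 362.]
top blue 4000 [407, 191, 80, 67] [447.1 223.9] z 130 [ 437. -467.] z20 [ 449. -522.] z12 [ 450. -526.]
top blue 76 [121, 194, 24, 13] [133.4 201.9] z 130 [467. 278.] z20 [482. 309.] z12 [483. 311.]
top yellow 256 [133, 159, 19, 19] [141.4 167.6] z 50 [568. 287.] z20 [575. 295.] z12 [577. 297.]
top yellow 328 [344, 218, 20, 21] [353.4 227.7] z 50 [ 429. -263.] z20 [ 431. -271.] z12 [ 432. -273.]
top green 225 [370, 188, 17, 17] [378.2 195.4] z 62 [ 512. -325.] z20 [ 520. -339.] z12 [ 521. -342.]
top orange 55 [149, 179, 26, 25] [165.5 194.5] z 62 [498. 218.] z20 [504. 227.] z12 [506. 228.]
top orange 1944 [14, 180, 60,
[... 1374 characters left out ...]
ange 304 [0, 373, 53, 11] [ 18.2 379.9] z 62 [485. 508.] z20 [509. 520.] z12 [513. 522.]
side turq 809 [209, 265, 33, 41] [224.  285.5] z 100 [394. 203.] z20 [430. 182.] z12 [434. 180.]
tray 3363.5 [[675.0, 55.0], [679.0, -66.0], [460.0, -69.0], [457.0, 47.0]]
bay 988.0 [[610.0, 374.0], [626.0, 210.0], [485.0, 193.0], [469.0, 353.0]]
platter 10876.5 [[651.0, -101.0], [662.0, -401.0], [366.0, -390.0], [358.0, -104.0]]Traceback (most recent call last):
  File "<stdin>", line 18, in <module>
cv2.error: OpenCV(4.12.0) /io/opencv/modules/imgproc/src/shapedescr.cpp:361: error: (-201:Incorrect size of input array) There should be at least 5 points to fit the ellipse in function 'fitEllipseNoDirect'
```

View pics/topc.png

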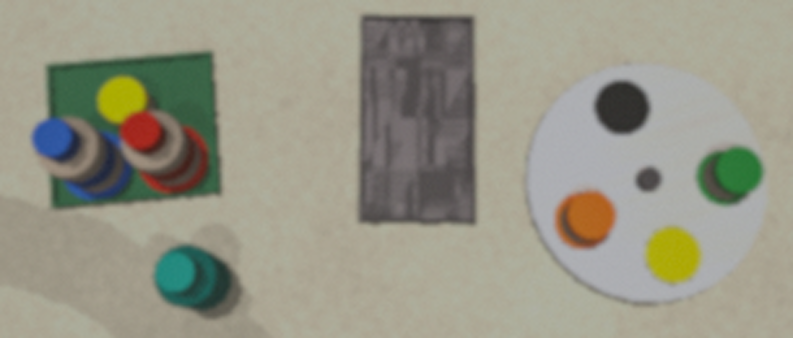

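The enlarged top view confirms the layout: the tray is empty, the knob is at crop (648,179) and the black pad at crop (622,107). The cap positions from the two views agree within about 2 mm, and the bottles measure 78 mm apart, as specified.

```bash
cat >> h.py <<'E'
def go(x,y,z,yaw):
    s=ctrl.read_state();p=s["eef_pos"];w=s["tool_rot"][2]
    d=np.array([x,y,z])-p;c,q=np.cos(w),np.sin(w)
    t=np.array([c*d[0]+q*d[1],q*d[0]-c*d[1],-d[2]])/10
    dy=(yaw-w+np.pi)%(2*np.pi)-np.pi
    print("at",p.round(1),"rot",s["tool_rot"].round(4),"w",round(s["width"],1),"t",s["clock"],"F",s["force"].round(1));print("shift cm",t.round(2),"rz deg",np.degrees(-dy).round(1))
E
python3 - <<'E'
from h import *
k=cast("top",(95+648/2.6-.3,130+179/2.6-.3),30);b=cast("top",(95+622/2.6-.3,130+107/2.6-.3),20)
y=np.array([430.5,-271]);print("knob",k,"black",b,"mid",(b+y)/2,"r",np.linalg.norm(y-k))
for a in(k,(b+y)/2):print(np.arctan2(*(y-a)[::-1]),)
for n,uv in(("g",(378.2,195.4)),("o",(319.7,213.6))):print(n,cast("top",uv,68))
go(516.5,241.5,250,1.667)
E
```

```text
knob [ 506.7568347  -244.40831881] black [ 583.30176373 -220.61593745] mid [ 506.90088186 -245.80796872] r 80.76027703388962
-2.8060656416330256
-2.8230842469933832
g [ 511.39957114 -323.42651499]
o [ 460.05993705 -172.91940842]
at [286.4 582.9 230.5] rot [-3.1398  0.      2.6848] w 85.2 t 0.1 F [ 0.5  0.4 -0.5]
shift cm [-35.71 -20.49  -1.95] rz deg 58.3
```

Call:
jog_arm(increments=[6.5,-2,-1.2,-0.5,0,0,4,6.5,-6,-3.4,-1,0,0,10,6.5,-10,-5.7,-1.5,0,0,17,6.5,-14,-8,-2,0,0,24,6.5,-18,-10.3,-2,0,0,31,6.5,-22,-12.6,-2,0,0,38,6.5,-26,-14.9,-2,0,0,45,6.5,-30,-17.2,-2,0,0,52,6.5,-33,-19,-2,0,0,57,6.5,-35,-20.1,-2,0,0,58.3,6.5,-35.7,-20.5,-2,0,0,58.3,6.5,-35.7,-20.5,-2,0,0,58.3,6.5,-35.7,-20.5,-2,0,0,58.3])

```text
clock: 1.4
eef_pos: [515.6, 243.3, 251.1]
tool_rot: [-3.14, -0.001, 1.669]
force: [-0.5, 0.5, -0.6]
width: 65.2
gripper_force: 0.0
```

Run:
```python
from h import *
im=ctrl.get_image("top");cv2.imwrite("pics/top1.png",im[:,:,::-1])
for c in("red","blue"):
  for a,bb,cc,m in blobs("top",im,c):print(c,a,bb,cc,cast("top",cc,148))
go(516.5,241.5,122,1.667)
```

```text
red 186 [141, 174, 17, 15] [149.6 180.7] [515.24637831 239.99674322]
red 162 [150, 180, 25, 24] [164.5 194.6] [483.55731205 203.35838647]
blue 1836 [120, 65, 74, 34] [156.6  82.8] [758.68307472 240.80991314]
blue 115 [108, 176, 11, 14] [113.1 182.7] [507.78696064 323.6430642 ]
blue 4001 [407, 191, 80, 67] [447.1 224. ] [ 434.57867671 -457.54738405]
blue 79 [121, 193, 24, 14] [133.7 201.7] [464.7774325  272.74097712]
at [515.5 243.7 251.1] rot [-3.1406e+00 -1.1000e-03  1.6698e+00] w 65.2 t 1.45 F [-0.8 -0.4  0.3]
shift cm [-0.23  0.07 12.91] rz deg 0.2
```

Call:
jog_arm(increments=[6.5,-0.2,0.1,3,0,0,0.2,6.5,-0.2,0.1,7,0,0,0.2,6.5,-0.2,0.1,10.5,0,0,0.2,6.5,-0.2,0.1,12.5,0,0,0.2,6.5,-0.2,0.1,12.9,0,0,0.2,6.5,-0.2,0.1,12.9,0,0,0.2,3,-0.2,0.1,12.9,0,0,0.2,3,-0.2,0.1,12.9,0,0,0.2,3,-0.2,0.1,12.9,0,0,0.2,3,-0.2,0.1,12.9,0,0,0.2,3,-0.2,0.1,12.9,0,0,0.2,3,-0.2,0.1,12.9,0,0,0.2])

```text
clock: 2.65
eef_pos: [518.3, 240.7, 123.9]
tool_rot: [3.14, -0.001, 1.664]
force: [-1.1, -0.3, 5.7]
width: 34.5
gripper_force: 59.3
```

Call:
jog_arm(increments=[3,0,0,-1,0,0,0,3,0,0,-3,0,0,0,3,0,0,-5.5,0,0,0,3,-1,0.3,-6,0,0,0,3,-3,0.8,-6,0,0,0,3,-6,1.7,-6,0,0,0,3,-9,2.5,-6,0,0,0,3,-12,3.3,-6,0,0,0,3,-15,4.2,-6,0,0,0,3,-18,5,-6,0,0,0,3,-21,5.8,-6,0,0,0,3,-23.5,6.6,-6,0,0,0,3,-25,7,-6,0,0,0,3,-25.7,7.2,-6,0,0,0,3,-25.9,7.2,-6,0,0,0,3,-25.9,7.2,-6,0,0,0])

```text
clock: 4.25
eef_pos: [613.0, -9.9, 182.0]
tool_rot: [-3.141, -0.001, 1.665]
force: [0.2, 0.6, -2.1]
width: 34.4
gripper_force: 60.1
```

Run:
```python
from h import *
im=ctrl.get_image("top");cv2.imwrite("pics/top2.png",im[:,:,::-1]);s=ctrl.get_image("side");cv2.imwrite("pics/side2.png",s[:,:,::-1])
go(615,-10,121,1.667)
```

```text
at [613.2  -9.3 182.1] rot [-3.141e+00 -1.200e-03  1.666e+00] w 34.3 t 4.35 F [-0.1 -0.1 -1.8]
shift cm [-0.09  0.18  6.11] rz deg -0.1
```

View pics/side2.png

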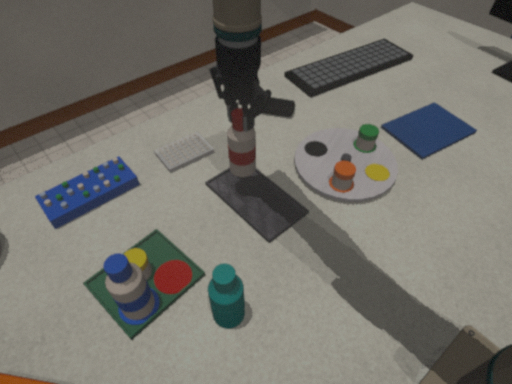

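The side view shows the bottle hanging upright over the tray's far half, with the red disc bare at (173,277). I'll lower it now.

Call:
jog_arm(increments=[3,0,0,2,0,0,0,3,0,0,4,0,0,0,3,0,0,5.2,0,0,0,3,0,0,5.7,0,0,0,3,0,0,5.9,0,0,0,3,0,0,6.05,0,0,0,3,0,0,6.05,0,0,0])

```text
clock: 5.05
eef_pos: [614.0, -11.2, 122.4]
tool_rot: [3.141, 0.0, 1.664]
force: [-0.2, -0.2, -0.9]
width: 34.3
gripper_force: 60.1
```

Call:
jog_arm(increments=[3,0,0,0.1,0,0,0,3,0,0,0.15,0,0,0,3,0,0,0.15,0,0,0])

```text
clock: 5.35
eef_pos: [614.0, -11.3, 121.0]
tool_rot: [3.141, 0.0, 1.664]
force: [-1.1, -0.0, 2.5]
width: 34.5
gripper_force: 60.7
```

Call:
jog_arm(increments=[5,0,0,0,0,0,0,6.5,0,0,0,0,0,0,6.5,0,0,0,0,0,0,6.5,0,0,-2,0,0,0,6.5,0,0,-5,0,0,0,6.5,0,0,-9,0,0,0,6.5,0,0,-12,0,0,0,6.5,0,0,-12,0,0,0])

```text
clock: 6.15
eef_pos: [616.6, -11.6, 245.1]
tool_rot: [3.132, 0.001, 1.664]
force: [0.4, -0.1, -0.1]
width: 64.9
gripper_force: 0.0
```

Run:
```python
from h import *
im=cv2.imread("pics/top2.png")[:,:,::-1].copy();s=cv2.imread("pics/side2.png")[:,:,::-1].copy()
for n,i in(("top",im),("side",s)):
  for c,z in(("red",7),("blue",148 if n=="top" else 139),("yellow",53)):
    for a,bb,cc,m in blobs(n,i,c):
      if cc[0]<200 and a<1000:print(n,c,a,bb,cc,cast(n,cc,z))
go(509,319,245,1.667)
```

```text
top red 212 [148, 178, 18, 20] [156.1 186.7] [526.90697158 255.69509815]
top blue 46 [45, 102, 16, 4] [ 52.2 103.8] [695.07691799 484.76248179]
top blue 182 [108, 175, 16, 16] [115.6 182.9] [507.50078481 317.86409924]
top blue 36 [135, 181, 10, 11] [140.1 185.1] [504.12643988 261.12092353]
top yellow 289 [133, 159, 19, 20] [141.9 168.3] [565.66890592 285.07233307]
side red 989 [154, 260, 38, 34] [172.4 276.4] [514.48349589 242.40682135]
side blue 448 [104, 254, 24, 28] [115.8 266.1] [510.26089132 320.10592784]
side blue 451 [118, 288, 41, 37] [137.8 308.5] [427.6170593  327.65426685]
side yellow 297 [124, 248, 23, 20] [136.4 256.3] [566.05820086 278.09104749]
at [616.6 -11.6 245.1] rot [3.1324e+00 9.0000e-04 1.6636e+00] w 64.9 t 6.15 F [ 0.4 -0.1 -0.1]
shift cm [ 3.392e+01 -7.640e+00  1.000e-02] rz deg -0.2
```

Call:
jog_arm(increments=[6.5,1.5,-0.3,0,0,0,0,6.5,5,-1.1,0,0,0,0,6.5,9,-2,0,0,0,0,6.5,13,-2.9,0,0,0,0,6.5,17,-3.8,0,0,0,0,6.5,21,-4.7,0,0,0,0,6.5,25,-5.6,0,0,0,0,6.5,29,-6.5,0,0,0,0,6.5,32,-7.2,0,0,0,0,6.5,33.5,-7.5,0,0,0,0,6.5,33.9,-7.6,0,0,0,0,6.5,33.9,-7.6,0,0,0,0,6.5,33.9,-7.6,0,0,0,0])

```text
clock: 7.45
eef_pos: [507.2, 317.0, 240.1]
tool_rot: [-3.142, 0.002, 1.661]
force: [0.2, 1.0, 0.2]
width: 64.7
gripper_force: 0.0
```

Run:
```python
from h import *
go(509,319,122.5,1.667)
```

```text
at [507.2 317.  240.1] rot [-3.1415e+00  1.6000e-03  1.6608e+00] w 64.7 t 7.45 F [0.2 1.  0.2]
shift cm [ 0.19  0.19 11.76] rz deg -0.4
```

Call:
jog_arm(increments=[6.5,0.2,0.2,3,0,0,0,6.5,0.2,0.2,6.5,0,0,0,6.5,0.2,0.2,10,0,0,0,6.5,0.2,0.2,11.4,0,0,0,6.5,0.2,0.2,11.7,0,0,0,6.5,0.2,0.2,11.7,0,0,0,3,0.2,0.2,11.7,0,0,0,3,0.2,0.2,11.7,0,0,0,3,0.2,0.2,11.7,0,0,0,3,0.2,0.2,11.7,0,0,0,3,0.2,0.2,11.7,0,0,0,3,0.2,0.2,11.7,0,0,0])

```text
clock: 8.65
eef_pos: [508.9, 322.1, 125.1]
tool_rot: [3.14, -0.001, 1.664]
force: [-1.4, -0.6, 5.1]
width: 34.6
gripper_force: 59.3
```

Call:
jog_arm(increments=[3,0,0,-1,0,0,0,3,0,0,-3,0,0,0,3,0,0,-6,0,0,0,3,0,0,-7.5,0,0,0,3,-1,0,-8,0,0,0,3,-3,-0.2,-8,0,0,0,3,-6,-0.4,-8,0,0,0,3,-9,-0.6,-8,0,0,0,3,-12,-0.8,-8,0,0,0,3,-15.5,-1,-8,0,0,0,3,-19,-1.2,-8,0,0,0,3,-22.5,-1.4,-8,0,0,0,3,-26,-1.6,-8,0,0,0,3,-29,-1.8,-8,0,0,0,3,-31.5,-2,-8,0,0,0,3,-32.7,-2.1,-8,0,0,0,3,-33.1,-2.1,-8,0,0,0,3,-33.1,-2.1,-8,0,0,0,3,-33.1,-2.1,-8,0,0,0])

```text
clock: 10.55
eef_pos: [517.8, -8.5, 203.0]
tool_rot: [-3.141, -0.001, 1.666]
force: [0.3, -0.6, -2.2]
width: 34.2
gripper_force: 60.1
```

Run:
```python
from h import *
for n in("top","side"):
  im=ctrl.get_image(n);cv2.imwrite(f"pics/{n}3.png",im[:,:,::-1])
  for c,z in(("red",7),("blue",7),("yellow",53)):
    for a,bb,cc,m in blobs(n,im,c):
      if cc[0]<200 and a<1500:print(n,c,a,bb,cc,cast(n,cc,z))
  for a,bb,cc,m in blobs(n,im,"yellow"):
      print(n,a,bb,cc,"pad",cast(n,cc,20))
go(520,-10,122.5,1.667)
```

```text
top red 546 [148, 178, 27, 26] [161.  190.6] [516.73763463 241.95938396]
top blue 46 [45, 102, 16, 4] [ 52.2 103.8] [749.75158614 555.95991685]
top blue 559 [119, 181, 27, 26] [131.8 193.3] [506.99567584 318.65363817]
top yellow 286 [133, 159, 19, 19] [141.9 168.2] [565.93299939 285.09248751]
top 286 [133, 159, 19, 19] [141.9 168.2] pad [573.39234778 293.79327881]
top 329 [344, 218, 20, 21] [353.4 227.7] pad [ 431.32562894 -271.05846613]
side red 986 [154, 260, 38, 34] [172.3 276.4] [514.60652522 242.55159318]
side blue 1185 [118, 287, 42, 38] [138.3 305. ] [505.13131909 319.67575698]
side yellow 504 [120, 248, 27, 24] [132.9 259.6] [563.92058631 286.32092666]
side 301 [365, 164, 24, 17] [376.8 172.1] pad [ 429.42724464 -270.49290694]
side 504 [120, 248, 27, 24] [132.9 259.6] pad [587.03035862 283.10762187]
at [518.   -8.4 203.1] rot [-3.1413e+00 -7.0000e-04  1.6662e+00] w 34.6 t 10.65 F [ 1.2 -0.2 -2.4]
shift cm [-0.18  0.18  8.06] rz deg -0.0
```

View pics/side3.png

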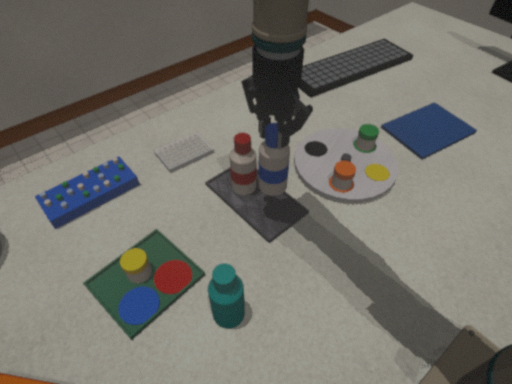

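The side view shows red standing on the tray, blue hanging upright, both discs bare and the jar unobstructed.

Call:
jog_arm(increments=[3,0,0,2.5,0,0,0,3,0,0,5.5,0,0,0,3,0,0,7.2,0,0,0,3,0,0,7.7,0,0,0,3,0,0,7.9,0,0,0,3,0,0,8,0,0,0,3,0,0,8.05,0,0,0,3,0,0,8.05,0,0,0])

```text
clock: 11.45
eef_pos: [518.6, -9.9, 123.5]
tool_rot: [3.14, 0.0, 1.664]
force: [0.2, 0.5, -2.6]
width: 34.3
gripper_force: 60.2
```

Call:
jog_arm(increments=[3,0,0,0.1,0,0,0,3,0,0,0.17,0,0,0,3,0,0,0.17,0,0,0])

```text
clock: 11.75
eef_pos: [518.5, -10.1, 122.1]
tool_rot: [3.14, -0.0, 1.664]
force: [-0.8, 0.2, 5.6]
width: 34.2
gripper_force: 61.4
```

Call:
jog_arm(increments=[5,0,0,0,0,0,0,6.5,0,0,0,0,0,0,6.5,0,0,0,0,0,0,6.5,0,0,-2,0,0,0,6.5,0,0,-5,0,0,0,6.5,0,0,-9,0,0,0,6.5,0,0,-11,0,0,0,6.5,0,0,-11,0,0,0,6.5,0,0,-11,0,0,0])

```text
clock: 12.65
eef_pos: [517.9, -9.9, 231.0]
tool_rot: [3.141, -0.0, 1.664]
force: [-1.0, 0.5, -0.3]
width: 65.2
gripper_force: 0.0
```

Run:
```python
from h import *
go(566.5,285.5,140,1.897)
```

```text
at [517.9  -9.9 231. ] rot [ 3.1414e+00 -2.0000e-04  1.6640e+00] w 65.2 t 12.65 F [-1.   0.5 -0.3]
shift cm [28.95  7.59  9.1 ] rz deg -13.4
```

Call:
jog_arm(increments=[7.5,1.5,0.4,0,0,0,-1,7.5,5,1.3,0,0,0,-3,7.5,9,2.4,0,0,0,-5,7.5,13,3.4,1,0,0,-7,7.5,17,4.5,3,0,0,-9,7.5,21,5.5,5,0,0,-11,7.5,25,6.6,7,0,0,-13,7.5,27.5,7.2,8.5,0,0,-13.4,7.5,28.7,7.5,9,0,0,-13.4,7.5,28.9,7.6,9,0,0,-13.4,7.5,28.9,7.6,9,0,0,-13.4,7.5,28.9,7.6,9,0,0,-13.4])

```text
clock: 13.85
eef_pos: [567.6, 282.6, 142.0]
tool_rot: [3.141, 0.001, 1.895]
force: [1.0, -0.2, -0.2]
width: 74.9
gripper_force: 0.0
```

Run:
```python
from h import *
go(566.5,285.5,27,1.897)
for n in("top","side"):
  im=ctrl.get_image(n)
  for a,bb,cc,m in blobs(n,im,"yellow"):print(n,a,bb,cc,cast(n,cc,53 if n=="top" else 48))
```

```text
at [567.6 282.6 142. ] rot [3.1408e+00 1.1000e-03 1.8949e+00] w 74.9 t 13.85 F [ 1.  -0.2 -0.2]
shift cm [ 0.31 -0.02 11.5 ] rz deg -0.1
top 139 [135, 159, 17, 18] [141.6 165.8] [572.25240356 286.34441041]
top 330 [344, 218, 20, 21] [353.4 227.7] [ 428.29189531 -262.16318543]
side 302 [365, 164, 24, 17] [376.8 172. ] [ 417.19091219 -242.82031247]
side 180 [120, 253, 16, 19] [125.8 262.9] [569.53261017 299.0129014 ]
```

Call:
jog_arm(increments=[7.5,0.3,0,3,0,0,0,7.5,0.3,0,6.5,0,0,0,7.5,0.3,0,9.5,0,0,0,7.5,0.3,0,11.2,0,0,0,7.5,0.3,0,11.7,0,0,0,7.5,0.3,0,11.7,0,0,0,7.5,0.3,0,11.7,0,0,0])

```text
clock: 14.65
eef_pos: [567.1, 287.9, 25.6]
tool_rot: [3.139, -0.0, 1.897]
force: [-0.3, 0.3, -0.1]
width: 75.3
gripper_force: 0.0
```

Call:
jog_arm(increments=[7.5,-0.2,0,0,0,0,0,7.5,-0.2,0,0,0,0,0,4,-0.2,0,0,0,0,0,4,-0.2,0,0,0,0,0,4,-0.2,0,0,0,0,0,4,-0.2,0,0,0,0,0,4,-0.2,0,0,0,0,0])

```text
clock: 15.35
eef_pos: [566.9, 286.0, 24.8]
tool_rot: [3.141, -0.0, 1.898]
force: [-0.9, -0.4, 5.9]
width: 46.3
gripper_force: 61.0
```

Call:
jog_arm(increments=[4,0,0,-1,0,0,0,4,0,0,-3,0,0,0,4,0,0,-6.5,0,0,0,4,0,0,-10.5,0,0,0,4,0,0,-14.5,0,0,0,4,0,0,-17.5,0,0,0,4,0,0,-18.5,0,0,0,4,0,0,-18.5,0,0,0])

```text
clock: 16.15
eef_pos: [567.2, 286.1, 210.6]
tool_rot: [3.139, -0.001, 1.898]
force: [-0.9, 0.6, -2.2]
width: 46.5
gripper_force: 61.6
```

Call:
jog_arm(increments=[4,-1,-0.6,0,0,0,0,4,-3,-1.9,0,0,0,0,4,-6,-3.8,0,0,0,0,4,-9.5,-6,0,0,0,0,4,-13,-8.2,0,0,0,0,4,-16.5,-10.5,0,0,0,0,4,-20,-12.7,0,0,0,0,4,-23.5,-14.9,0,0,0,0,4,-27,-17.1,0,0,0,0,4,-30.5,-19.3,0,0,0,0,4,-34,-21.6,0,0,0,0,4,-37.5,-23.8,0,0,0,0,4,-41,-26,0,0,0,0,4,-44.5,-28.2,0,0,0,0,4,-47,-29.8,0,0,0,0,4,-48.1,-30.5,0,0,0,0,4,-48.4,-30.7,0,0,0,0,4,-48.4,-30.7,0,0,0,0,4,-48.4,-30.7,0,0,0,0])

```text
clock: 18.05
eef_pos: [431.5, -269.1, 208.6]
tool_rot: [-3.141, -0.002, 1.9]
force: [-0.0, 0.3, -0.9]
width: 46.4
gripper_force: 61.6
```

Run:
```python
from h import *
for n in("top","side"):
  im=ctrl.get_image(n);cv2.imwrite(f"pics/{n}4.png",im[:,:,::-1])
  for c in("yellow","green","orange"):
    for a,bb,cc,m in blobs(n,im,c):print(n,c,a,bb,cc,cast(n,cc,20))
go(430.5,-271,42,1.897)
```

```text
top yellow 172 [344, 218, 12, 20] [349.4 227.2] [ 432.33750525 -260.45362706]
top yellow 37 [371, 219, 8, 9] [374.6 223. ] [ 445.39387826 -327.80117353]
top orange 62 [148, 178, 27, 26] [158.7 187.6] [522.37016766 245.78294082]
top orange 1935 [14, 180, 60, 55] [ 43.3 207.5] [460.3910722  539.54910536]
top orange 353 [309, 204, 22, 21] [319.7 213.6] [ 466.045867   -181.81420617]
side yellow 151 [365, 167, 21, 14] [373.4 174. ] [ 430.72159986 -259.21934466]
side green 126 [361, 125, 17, 11] [369.2 130.1] [ 539.15844698 -381.70671384]
side orange 188 [193, 41, 67, 28] [223.2  53.8] [1104.85209574 -325.86777907]
side orange 99 [162, 66, 30, 13] [177.3  71. ] [1110.79895592 -150.17990743]
side orange 220 [109, 75, 58, 26] [137.5  87.5] [1107.89299103   -9.92075391]
side orange 157 [64, 96, 50, 24] [ 89.7 107. ] [1106.19288104  139.09868513]
side orange 38 [53, 116, 13, 9] [ 58.  119.5] [1107.01403494  227.72366973]
side orange 66 [30, 118, 22, 14] [ 40.5 124.4] [1115.85282112  270.90502755]
side orange 63 [0, 133, 24, 14] [ 11.5 139.7] [1100.60624045  348.73446953]
side orange 321 [335, 160, 21, 20] [344.5 169.6] [ 484.39741578 -218.09090604]
side orange 66 [329, 178, 24, 14] [338.5 186.7] [ 457.04038385 -165.26946773]
side orange 307 [0, 373, 54, 11] [ 18.4 379.9] [508.56535928 519.7826721 ]
at [ 431.8 -269.4  208.9] rot [ 3.1415e+00 -1.1000e-03  1.9005e+00] w 46.7 t 18.15 F [-0.  -0.5 -1.8]
shift cm [-0.11 -0.17 16.69] rz deg 0.2
```

View pics/side4.png

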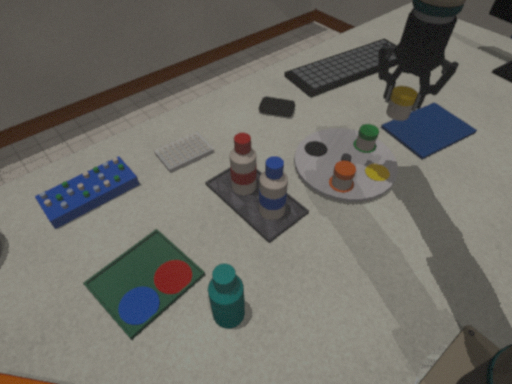

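The side view shows both bottles upright on the tray and the jar held above and beyond the carousel, with the pad in shade at (376,172). The carousel hasn't moved. I'll descend in stages.

Call:
jog_arm(increments=[4,-0.1,-0.2,3,0,0,0,4,-0.1,-0.2,6.5,0,0,0,4,-0.1,-0.2,10,0,0,0,4,-0.1,-0.2,13,0,0,0,4,-0.1,-0.2,15,0,0,0,4,-0.1,-0.2,15.8,0,0,0,4,-0.1,-0.2,16,0,0,0,4,-0.1,-0.2,16,0,0,0,4,-0.1,-0.2,16,0,0,0])

```text
clock: 19.05
eef_pos: [430.5, -273.1, 50.2]
tool_rot: [3.14, 0.002, 1.898]
force: [-0.3, -0.1, -1.5]
width: 46.4
gripper_force: 61.6
```

Run:
```python
from h import *
go(430.5,-271,40.5,1.897)
out=[]
for n in("top","side"):
  im=ctrl.get_image(n)
  out.append(cv2.resize(im[120:250,290:420] if n=="top" else im[100:230,290:420],(390,390),interpolation=2))
  for c in("yellow","green","orange"):
    for a,bb,cc,m in blobs(n,im,c):
      if cc[0]>280:print(n,c,a,bb,cc,cast(n,cc,75 if n=="top" else 68))
cv2.imwrite("pics/c5.png",np.hstack(out)[:,:,::-1])
```

```text
at [ 430.5 -273.1   50.2] rot [3.1402e+00 1.6000e-03 1.8979e+00] w 46.4 t 19.05 F [-0.3 -0.1 -1.5]
shift cm [0.2  0.07 0.97] rz deg 0.1
top yellow 54 [344, 219, 6, 16] [346.  226.2] [ 429.48196301 -237.65311631]
top green 170 [370, 188, 16, 14] [377.2 194. ] [ 513.70276806 -318.62017373]
top orange 352 [309, 204, 22, 21] [319.7 213.6] [ 459.18698894 -171.62225041]
side yellow 52 [365, 170, 16, 11] [371.4 175.7] [ 408.90438208 -204.73968791]
side green 41 [371, 126, 6, 10] [373.2 130.8] [ 501.3080951  -330.52205262]
side orange 43 [311, 15, 15, 8] [317.6  18.4] [1017.16917745 -681.42950576]
side orange 77 [324, 19, 19, 13] [334.3  25. ] [ 944.77440034 -688.34839677]
side orange 322 [335, 160, 21, 20] [344.5 169.6] [ 458.79336194 -174.30012712]
side orange 68 [329, 178, 24, 14] [338.4 186.6] [ 433.89677024 -125.65601171]
```

View pics/c5.png

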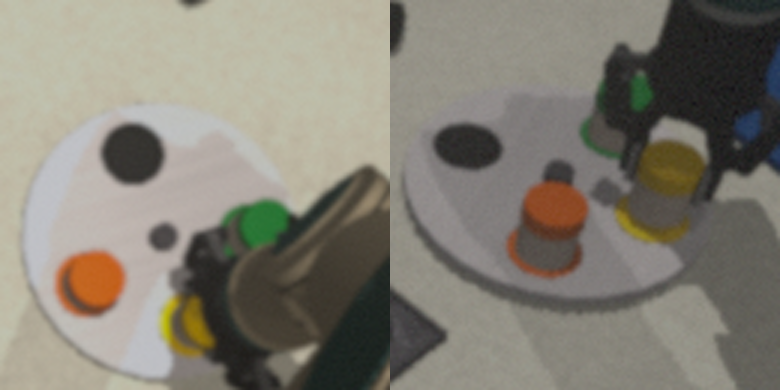

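The crop shows the jar lid at about (384,153) in the side image, held just above the pad and nearly centred on it. The green and orange jars are untouched. I'll check the lateral offset with a ray.

Run:
```python
from h import *
im=ctrl.get_image("side")
h=cv2.cvtColor(im,cv2.COLOR_RGB2HSV);m=(h[...,0]>=18)&(h[...,0]<=34)&(h[...,1]>100);m[:140]=0;m[168:]=0;m[:,:370]=0;m[:,400:]=0
ys,xs=np.nonzero(m);print(m.sum(),xs.min(),xs.max(),ys.min(),ys.max(),xs.mean(),ys.mean())
for z in(72,75,80):print(z,cast("side",(xs.mean(),ys.mean()),z),cast("side",(384,153.3),z))
```

```text
320 372 394 147 165 383.125 155.8625
72 [ 429.01450332 -271.47801342] [ 432.95314878 -280.01903083]
75 [ 427.56155568 -268.20383848] [ 431.4792143  -276.69934558]
80 [ 425.13997628 -262.74688024] [ 429.02265685 -271.16653684]
```

Call:
jog_arm(increments=[4,0,0.1,0.3,0,0,0,4,0,0.1,0.6,0,0,0,4,0,0.1,0.8,0,0,0,4,0,0.1,0.8,0,0,0,4,0,0.1,0.8,0,0,0])

```text
clock: 19.7
eef_pos: [430.4, -272.5, 40.9]
tool_rot: [-3.141, -0.0, 1.898]
force: [-0.1, 0.1, -1.3]
width: 46.3
gripper_force: 61.6
```

Call:
jog_arm(increments=[4,0,0,0.05,0,0,0,4,0,0,0.1,0,0,0,4,0,0,0.1,0,0,0])

```text
clock: 20.0
eef_pos: [430.6, -272.5, 40.1]
tool_rot: [-3.142, -0.0, 1.898]
force: [0.3, 0.8, -0.5]
width: 46.3
gripper_force: 61.6
```

Call:
jog_arm(increments=[4,0,0,0.05,0,0,0,4,0,0,0.05,0,0,0])

```text
clock: 20.2
eef_pos: [430.7, -272.6, 39.8]
tool_rot: [3.141, 0.0, 1.898]
force: [0.0, 0.1, 2.6]
width: 46.6
gripper_force: 61.9
```

Call:
jog_arm(increments=[4.6,0,0,0,0,0,0,4.7,0,0,0,0,0,0,4.8,0,0,0,0,0,0,4.9,0,0,0,0,0,0,5.1,0,0,0,0,0,0,5.4,0,0,0,0,0,0,5.8,0,0,0,0,0,0,6,0,0,0,0,0,0,6,0,0,0,0,0,0,6,0,0,-1,0,0,0,6,0,0,-3,0,0,0,6,0,0,-6,0,0,0,6,0,0,-10,0,0,0,6,0,0,-14,0,0,0,6,0,0,-18,0,0,0,6,0,0,-20,0,0,0,6,0,0,-20,0,0,0])

```text
clock: 21.9
eef_pos: [432.2, -273.6, 243.4]
tool_rot: [3.136, 0.005, 1.898]
force: [0.4, 0.4, -0.0]
width: 60.2
gripper_force: 0.0
```

Run:
```python
from h import *
for n in("top","side"):
  im=ctrl.get_image(n);cv2.imwrite(f"pics/{n}6.png",im[:,:,::-1])
  for c in("yellow","green","orange","red","blue"):
    for a,bb,cc,m in blobs(n,im,c):
      z={"red":145,"blue":145}.get(c,68 if n=="top" else 64)
      if cc[0]>200 and cc[1]>120 and a<1500:print(n,c,a,bb,cc,cast(n,cc,z))
go(518,-10,245,1.667)
```

```text
top yellow 267 [344, 217, 19, 21] [353.1 226.4] [ 430.1650789  -257.41257489]
top green 79 [370, 189, 9, 13] [373.7 194.6] [ 513.11217594 -311.85806503]
top orange 354 [309, 204, 22, 21] [319.7 213.7] [ 459.80585537 -172.91901413]
top red 193 [251, 137, 15, 17] [258.  144.6] [612.26910868 -10.35546378]
top red 25 [248, 160, 16, 6] [254.9 163.5] [565.487616    -4.18819348]
top blue 160 [252, 177, 13, 15] [258.  183.8] [516.63518091 -12.81070745]
top blue 181 [414, 230, 16, 17] [422.1 236.2] [ 404.68353725 -398.28830716]
side yellow 155 [372, 152, 19, 15] [380.1 158.7] [ 431.55727972 -267.14593992]
side yellow 44 [366, 172, 20, 9] [373.7 177.1] [ 404.80363663 -209.04407681]
side green 122 [361, 125, 17, 11] [369.2 130.1] [ 511.77030735 -329.85963515]
side orange 320 [335, 160, 21, 20] [344.6 169.5] [ 460.98926304 -178.35899701]
side orange 63 [329, 178, 24, 14] [337.8 186.7] [ 436.48668833 -127.76841514]
side red 199 [235, 133, 15, 20] [242.  140.9] [606.78816169  -7.0188593 ]
side red 153 [232, 172, 23, 12] [242.9 178.2] [524.40023664  57.56216482]
side blue 186 [266, 157, 17, 17] [274.1 163.5] [516.00753684 -12.81871978]
side blue 96 [261, 198, 21, 11] [271.  203.6] [445.53685948  58.57442967]
at [ 430.4 -272.2  240. ] rot [3.1410e+00 2.0000e-04 1.8977e+00] w 60.0 t 22.0 F [-1.   0.7  0.1]
shift cm [22.02 16.72 -0.5 ] rz deg 13.2
```

View pics/side6.png

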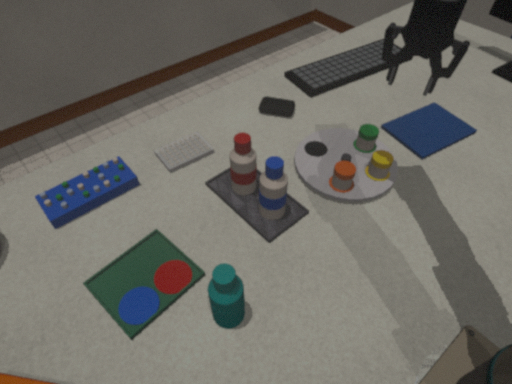

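The side view shows the yellow jar upright on its pad at (380,165). The green and orange jars and the black pad are at the same pixels as before, so the carousel hasn't swung. Next I'll fetch blue.

Call:
jog_arm(increments=[6.5,1.2,0.9,0,0,0,1,6.5,4,3,0,0,0,3,6.5,7,5.3,0,0,0,5,6.5,10.5,8,0,0,0,7,6.5,14,10.6,0,0,0,9,6.5,17.5,13.3,0,0,0,11,6.5,20,15.2,0,0,0,12.5,6.5,21.4,16.3,0,0,0,13.2,6.5,21.8,16.6,0,0,0,13.2,6.5,21.8,16.6,0,0,0,13.2,6.5,21.8,16.6,0,0,0,13.2,6.5,21.8,16.6,0,0,0,13.2])

```text
clock: 23.2
eef_pos: [517.2, -14.4, 239.4]
tool_rot: [-3.141, 0.001, 1.665]
force: [-0.2, -0.4, 0.3]
width: 65.0
gripper_force: 0.0
```

Run:
```python
from h import *
go(517,-12.5,121,1.667)
```

```text
at [517.2 -14.4 239.4] rot [-3.1408e+00  5.0000e-04  1.6648e+00] w 65.0 t 23.2 F [-0.2 -0.4  0.3]
shift cm [ 2.000e-01 -1.000e-02  1.184e+01] rz deg -0.1
```

Call:
jog_arm(increments=[6.5,0.1,0,3,0,0,0,6.5,0.1,0,6.5,0,0,0,6.5,0.1,0,10,0,0,0,6.5,0.1,0,11.4,0,0,0,6.5,0.1,0,11.7,0,0,0,6.5,0.1,0,11.7,0,0,0,6.5,0.1,0,11.7,0,0,0,6.5,0.1,0,11.7,0,0,0])

```text
clock: 24.0
eef_pos: [518.5, -12.0, 123.7]
tool_rot: [3.139, 0.0, 1.667]
force: [-0.7, 1.3, 0.9]
width: 65.1
gripper_force: 0.0
```

Call:
jog_arm(increments=[3,0,0,0,0,0,0,3,0,0,0,0,0,0,3,0,0,0,0,0,0,3,0,0,0,0,0,0,3,0,0,0,0,0,0,3,0,0,0,0,0,0])

```text
clock: 24.6
eef_pos: [517.8, -11.7, 123.4]
tool_rot: [3.141, -0.0, 1.667]
force: [-2.3, -0.0, 5.4]
width: 34.6
gripper_force: 59.2
```

Call:
jog_arm(increments=[3,0,0,-1,0,0,0,3,0,0,-3,0,0,0,3,0,0,-6,0,0,0,3,0,0,-7.5,0,0,0,3,1,0,-8,0,0,0,3,3,0.2,-8,0,0,0,3,6,0.4,-8,0,0,0,3,9,0.6,-8,0,0,0,3,12,0.8,-8,0,0,0,3,15.5,1,-8,0,0,0,3,19,1.2,-8,0,0,0,3,22.5,1.4,-8,0,0,0,3,26,1.6,-8,0,0,0,3,29,1.8,-8,0,0,0,3,31.5,2,-8,0,0,0,3,32.7,2.1,-8,0,0,0,3,33.1,2.1,-8,0,0,0,3,33.1,2.1,-8,0,0,0,3,33.1,2.1,-8,0,0,0,3,33.1,2.1,-8,0,0,0])

```text
clock: 26.6
eef_pos: [507.2, 318.0, 202.7]
tool_rot: [-3.142, 0.001, 1.665]
force: [-0.6, 0.3, -3.5]
width: 34.3
gripper_force: 60.3
```

Run:
```python
from h import *
go(506.5,319.5,128,1.667)
```

```text
at [507.2 318.  202.7] rot [-3.1415e+00  8.0000e-04  1.6648e+00] w 34.3 t 26.6 F [-0.6  0.3 -3.5]
shift cm [ 0.16 -0.05  7.47] rz deg -0.1
```

Call:
jog_arm(increments=[3,0,0,2,0,0,0,3,0,0,4.5,0,0,0,3,0,0,6,0,0,0,3,0,0,6.6,0,0,0,3,0,0,6.8,0,0,0,3,0,0,6.8,0,0,0,3,0,0,6.8,0,0,0,3,0,0,6.8,0,0,0])

```text
clock: 27.4
eef_pos: [507.3, 320.0, 135.5]
tool_rot: [3.14, -0.001, 1.667]
force: [0.7, 0.4, -2.5]
width: 34.5
gripper_force: 60.2
```

Run:
```python
from h import *
go(506.5,319.5,128,1.667)
out=[]
for n,w in(("top",(90,140)),("side",(80,225))):
  im=ctrl.get_image(n);cv2.imwrite(f"pics/{n}7.png",im[:,:,::-1])
  out.append(cv2.resize(im[w[1]:w[1]+120,w[0]:w[0]+120],(390,390),interpolation=2))
  for c in("blue","red"):
    for a,bb,cc,m in blobs(n,im,c):
      if cc[0]<200 and 140<cc[1] and a<1500:print(n,c,a,bb,cc,cast(n,cc,145),cast(n,cc,7))
cv2.imwrite("pics/c7.png",np.hstack(out)[:,:,::-1])
for n in("top","side"):print(n,proj(n,(506.5,319,7)))
```

```text
at [507.3 320.  135.5] rot [ 3.1402e+00 -8.0000e-04  1.6671e+00] w 34.5 t 27.4 F [ 0.7  0.4 -2.5]
shift cm [-0.04 -0.08  0.75] rz deg 0.0
top blue 109 [112, 175, 11, 14] [117.3 181.8] [510.79231997 315.15282469] [536.91325252 359.56052493]
top blue 132 [121, 181, 25, 26] [136.6 196.6] [477.32842193 267.86652577] [498.50677435 305.2900928 ]
top red 542 [148, 178, 27, 26] [161.  190.6] [493.21312885 212.68592906] [516.73763463 241.95938396]
side blue 600 [101, 158, 35, 38] [117.6 176.1] [677.73302745 231.37405452] [824.57031317 199.93942172]
side blue 40 [104, 265, 11, 13] [108.3 271.1] [505.39144053 332.8055067 ] [603.69334751 329.93631788]
side blue 551 [116, 290, 43, 35] [137.6 308. ] [425.17043176 327.6956573 ] [500.8802464  323.38741666]
side red 979 [154, 260, 38, 34] [172.3 276.3] [436.02199323 264.53438612] [514.78785867 242.43847001]
top [131.65387419 193.47935487]
side [138.26466979 304.21863512]
```

View pics/c7.png

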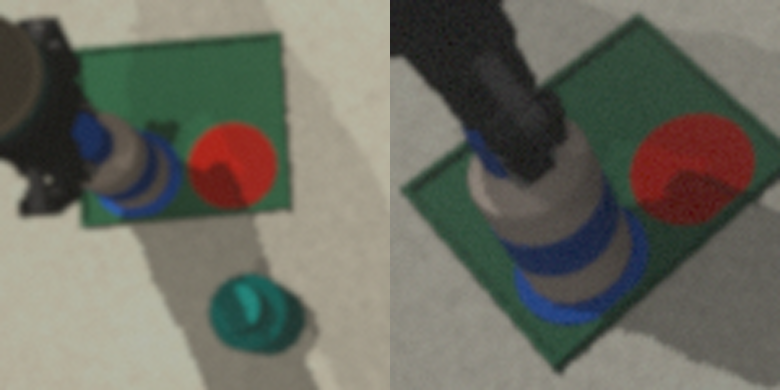

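The crops show blue hanging upright over its disc, with an even blue ring around it on both sides. I'll lower it.

Call:
jog_arm(increments=[3,0,-0.1,0.4,0,0,0,3,0,-0.1,0.7,0,0,0,3,0,-0.1,0.8,0,0,0,3,0,-0.1,0.8,0,0,0])

```text
clock: 27.9
eef_pos: [505.5, 319.6, 126.5]
tool_rot: [-3.141, 0.0, 1.667]
force: [-1.4, -0.3, -1.0]
width: 33.8
gripper_force: 60.5
```

Call:
jog_arm(increments=[3,0,0,0.07,0,0,0,3,0,0,0.12,0,0,0,3,0,0,0.12,0,0,0])

```text
clock: 28.2
eef_pos: [505.5, 319.8, 126.5]
tool_rot: [-3.141, -0.001, 1.667]
force: [-2.6, -0.4, 8.2]
width: 34.4
gripper_force: 61.3
```

Call:
jog_arm(increments=[4,0,0,0,0,0,0,5.5,0,0,0,0,0,0,6.5,0,0,0,0,0,0,6.5,0,0,-2,0,0,0,6.5,0,0,-5,0,0,0,6.5,0,0,-9,0,0,0,6.5,0,0,-11,0,0,0,6.5,0,0,-11,0,0,0])

```text
clock: 29.0
eef_pos: [507.9, 320.7, 238.8]
tool_rot: [3.135, -0.003, 1.667]
force: [0.2, 0.8, 0.2]
width: 65.3
gripper_force: 0.0
```

Run:
```python
from h import *
go(613,-11,121,1.667)
for n in("top","side"):
  im=ctrl.get_image(n);cv2.imwrite(f"pics/{n}8.png",im[:,:,::-1])
  for c in("blue","red"):
    for a,bb,cc,m in blobs(n,im,c):
      if cc[0]<300 and 130<cc[1] and a<1500:print(n,c,a,bb,cc,cast(n,cc,148 if n=="top" else 139))
```

```text
at [507.9 320.7 238.8] rot [ 3.1354 -0.0033  1.6671] w 65.3 t 29.0 F [0.2 0.8 0.2]
shift cm [-34.02   7.27  11.78] rz deg 0.0
top blue 172 [108, 177, 16, 15] [115.7 184.5] [503.73528788 317.30391306]
top blue 80 [133, 181, 13, 25] [140.3 190.7] [490.95511779 259.64509654]
top red 195 [251, 137, 15, 17] [258.  144.7] [611.12792816 -10.28204622]
top red 26 [248, 160, 16, 6] [254.8 163.6] [564.4928868   -3.89815285]
top red 542 [148, 178, 27, 26] [161.1 190.6] [492.70904141 211.81915752]
side blue 885 [88, 157, 48, 43] [111.9 178.6] [684.98629227 241.03890717]
side blue 533 [36, 190, 36, 37] [ 54.  208.8] [682.55438504 349.68387749]
side blue 483 [105, 256, 27, 27] [117.7 268.9] [503.93547649 320.12640029]
side blue 64 [152, 290, 7, 25] [155.9 301.3] [420.5187469  302.71592531]
side blue 348 [118, 295, 31, 30] [132.9 310. ] [430.09906577 333.96933011]
side red 188 [235, 133, 15, 21] [241.7 140.4] [613.91748487 -11.81529854]
side red 161 [232, 172, 24, 12] [243.5 178.2] [528.18378674  53.20823864]
side red 980 [154, 260, 38, 34] [172.4 276.3] [439.34940702 263.45932835]
```

Run:
```python
import cv2,numpy as np
o=[]
for k in(0,8):
  a=cv2.imread(f"pics/side{k}.png")[245:335,85:205];b=cv2.imread(f"pics/top{k}.png")[165:225,100:180]
  o.append(np.hstack([cv2.resize(a,(390,292),interpolation=2),cv2.resize(b,(390,292),interpolation=2)]))
cv2.imwrite("pics/c8.png",np.vstack(o))
```

```text
(no output)
```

View pics/c8.png

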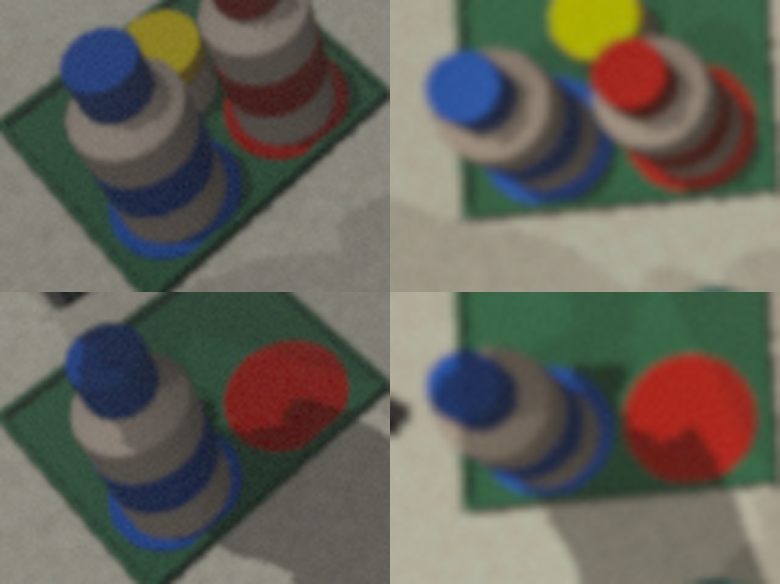

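The initial and current crops side by side show blue upright but about 3 mm too near the robot, with a thinner ring on the near side. I'll regrip it and shift it.

Call:
jog_arm(increments=[6.5,0,0,3,0,0,0,6.5,0,0,6.5,0,0,0,6.5,0,0,9.5,0,0,0,6.5,0,0,10.8,0,0,0,6.5,0,0,10.9,0,0,0,6.5,0,0,10.9,0,0,0,3,0,0,10.9,0,0,0,3,0,0,10.9,0,0,0,3,0,0,10.9,0,0,0,3,0,0,10.9,0,0,0,3,0,0,10.9,0,0,0,3,0,0,10.9,0,0,0])

```text
clock: 30.3
eef_pos: [506.2, 320.2, 128.0]
tool_rot: [3.14, -0.001, 1.667]
force: [-1.7, -0.6, 6.2]
width: 34.1
gripper_force: 59.3
```

Call:
jog_arm(increments=[3,0,0,-0.4,0,0,0,3,0,0,-0.8,0,0,0,3,0,0.15,-0.8,0,0,0,3,0,0.3,-0.8,0,0,0,3,0,0.3,-0.8,0,0,0,3,0,0.3,-0.8,0,0,0,3,0,0.3,-0.8,0,0,0])

```text
clock: 31.0
eef_pos: [508.6, 319.9, 134.2]
tool_rot: [-3.141, 0.0, 1.667]
force: [0.8, 0.1, -2.1]
width: 34.1
gripper_force: 59.9
```

Call:
jog_arm(increments=[3,0,0,0.3,0,0,0,3,0,0,0.55,0,0,0,3,0,0,0.65,0,0,0,3,0,0,0.7,0,0,0,3,0,0,0.7,0,0,0])

```text
clock: 31.5
eef_pos: [508.6, 320.1, 128.1]
tool_rot: [-3.141, -0.0, 1.667]
force: [-2.4, -0.5, 5.2]
width: 34.4
gripper_force: 60.4
```

Call:
jog_arm(increments=[4,0,0,0,0,0,0,5.5,0,0,0,0,0,0,6.5,0,0,0,0,0,0,6.5,0,0,-2,0,0,0,6.5,0,0,-5,0,0,0,6.5,0,0,-9,0,0,0,6.5,0,0,-11,0,0,0,6.5,0,0,-11,0,0,0,6.5,0,0,-11,0,0,0])

```text
clock: 32.4
eef_pos: [508.6, 320.0, 237.3]
tool_rot: [3.141, -0.0, 1.667]
force: [0.1, -0.2, 0.4]
width: 65.0
gripper_force: 0.0
```

Run:
```python
from h import *
go(613,-11,240,1.667)
```

```text
at [508.6 320.  237.3] rot [ 3.1414e+00 -3.0000e-04  1.6674e+00] w 65.0 t 32.4 F [ 0.1 -0.2  0.4]
shift cm [-33.95   7.2   -0.27] rz deg 0.0
```

Call:
jog_arm(increments=[6.5,-1.5,0.3,0,0,0,0,6.5,-5,1.1,0,0,0,0,6.5,-9,1.9,0,0,0,0,6.5,-13,2.8,0,0,0,0,6.5,-17,3.6,0,0,0,0,6.5,-21,4.5,0,0,0,0,6.5,-25,5.3,0,0,0,0,6.5,-29,6.1,0,0,0,0,6.5,-32,6.8,0,0,0,0,6.5,-33.5,7.1,0,0,0,0,6.5,-33.9,7.2,0,0,0,0,6.5,-33.9,7.2,0,0,0,0,6.5,-33.9,7.2,0,0,0,0,6.5,-33.9,7.2,0,0,0,0,6.5,-33.9,7.2,0,0,0,0])

```text
clock: 33.9
eef_pos: [612.9, -8.9, 237.4]
tool_rot: [-3.141, -0.001, 1.67]
force: [0.7, 0.2, -0.2]
width: 65.3
gripper_force: 0.0
```

Run:
```python
from h import *
go(613,-11,121,1.667)
for n in("top","side"):
  im=ctrl.get_image(n);cv2.imwrite(f"pics/{n}9.png",im[:,:,::-1])
  for c in("blue",):
    for a,bb,cc,m in blobs(n,im,c):
      if cc[0]<300 and 130<cc[1] and a<1500:print(n,c,a,bb,cc,cast(n,cc,148 if n=="top" else 139))
```

```text
at [612.9  -8.9 237.4] rot [-3.1415e+00 -6.0000e-04  1.6696e+00] w 65.3 t 33.9 F [ 0.7  0.2 -0.2]
shift cm [-2.100e-01 -1.000e-02  1.164e+01] rz deg 0.1
top blue 178 [108, 176, 16, 15] [115.9 183.3] [506.57932438 317.09287067]
top blue 103 [121, 181, 24, 26] [136.2 195.3] [479.87763848 268.20796112]
side blue 486 [105, 254, 24, 28] [117.2 266.6] [508.07969895 318.87722539]
side blue 456 [118, 289, 41, 36] [136.6 308.6] [428.58027356 329.01245747]
```

Blue now measures (507,318), on its disc centre within error. Next is red.

Call:
jog_arm(increments=[6.5,-0.1,0,3,0,0,0,6.5,-0.1,0,6.5,0,0,0,6.5,-0.1,0,9.5,0,0,0,6.5,-0.1,0,11.1,0,0,0,6.5,-0.1,0,11.4,0,0,0,6.5,-0.1,0,11.4,0,0,0,6.5,-0.1,0,11.4,0,0,0,3,-0.1,0,11.4,0,0,0,3,-0.1,0,11.4,0,0,0,3,-0.1,0,11.4,0,0,0,3,-0.1,0,11.4,0,0,0,3,-0.1,0,11.4,0,0,0,3,-0.1,0,11.4,0,0,0])

```text
clock: 35.3
eef_pos: [613.6, -11.6, 124.7]
tool_rot: [3.14, -0.0, 1.667]
force: [-2.5, -0.9, 5.0]
width: 34.4
gripper_force: 59.3
```

Call:
jog_arm(increments=[3,0,0,-1,0,0,0,3,0,0,-3,0,0,0,3,0,0,-5.5,0,0,0,3,0,0,-7,0,0,0,3,1,-0.3,-7,0,0,0,3,3,-0.8,-7,0,0,0,3,6,-1.7,-7,0,0,0,3,9,-2.5,-7,0,0,0,3,12,-3.3,-7,0,0,0,3,15,-4.2,-7,0,0,0,3,18,-5,-7,0,0,0,3,21,-5.8,-7,0,0,0,3,23.5,-6.5,-7,0,0,0,3,25,-6.9,-7,0,0,0,3,25.8,-7.1,-7,0,0,0,3,26.1,-7.2,-7,0,0,0,3,26.1,-7.2,-7,0,0,0,3,26.1,-7.2,-7,0,0,0,3,26.1,-7.2,-7,0,0,0,3,26.1,-7.2,-7,0,0,0])

```text
clock: 37.3
eef_pos: [516.7, 240.4, 193.5]
tool_rot: [3.141, 0.0, 1.666]
force: [-0.3, -0.5, -2.4]
width: 34.1
gripper_force: 60.1
```

Call:
jog_arm(increments=[3,0,0,1.5,0,0,0,3,0,0,3.5,0,0,0,3,0,0,5,0,0,0,3,0,0,5.6,0,0,0,3,0,0,5.8,0,0,0,3,0,0,5.8,0,0,0,3,0,0,5.8,0,0,0])

```text
clock: 38.0
eef_pos: [516.9, 241.5, 136.1]
tool_rot: [3.14, -0.0, 1.667]
force: [0.1, 0.3, -1.9]
width: 34.1
gripper_force: 60.2
```

Run:
```python
from h import *
go(516.5,241.7,128,1.667)
out=[]
for n,w in(("top",(90,140)),("side",(80,225))):
  im=ctrl.get_image(n)
  out.append(cv2.resize(im[w[1]:w[1]+120,w[0]:w[0]+120],(390,390),interpolation=2))
cv2.imwrite("pics/c10.png",np.hstack(out)[:,:,::-1])
```

```text
at [516.9 241.5 136.1] rot [ 3.1403e+00 -5.0000e-04  1.6672e+00] w 34.1 t 38.0 F [ 0.1  0.3 -1.9]
shift cm [ 0.03 -0.04  0.81] rz deg 0.0
```

View pics/c10.png

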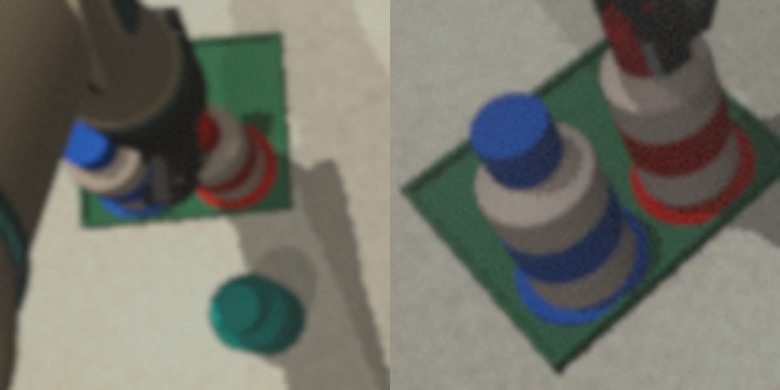

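The crops show blue centred on its disc and red hanging centred over the red disc. I'll lower it.

Call:
jog_arm(increments=[3,0,0,0.4,0,0,0,3,0,0,0.65,0,0,0,3,0,0,0.75,0,0,0,3,0,0,0.8,0,0,0,3,0,0,0.85,0,0,0,3,0,0,0.85,0,0,0])

```text
clock: 38.7
eef_pos: [516.1, 241.4, 127.7]
tool_rot: [-3.141, -0.0, 1.667]
force: [-2.2, -0.5, 6.0]
width: 34.3
gripper_force: 61.0
```

Call:
jog_arm(increments=[4,0,0,0,0,0,0,5.5,0,0,0,0,0,0,6.5,0,0,0,0,0,0,6.5,0,0,0,0,0,0,6.5,0,0,-2,0,0,0,6.5,0,0,-5,0,0,0,6.5,0,0,-9,0,0,0,6.5,0,0,-12,0,0,0,6.5,-2,0,-12,0,0,0,6.5,-6,0,-12,0,0,0,6.5,-10,0,-12,0,0,0,6.5,-14,0,-12,0,0,0,6.5,-18,0,-12,0,0,0,6.5,-21,0,-12,0,0,0,6.5,-22,0,-12,0,0,0,6.5,-22,0,-12,0,0,0,6.5,-22,0,-12,0,0,0])

```text
clock: 40.4
eef_pos: [537.5, 24.2, 246.7]
tool_rot: [-3.141, -0.001, 1.669]
force: [-0.4, -0.0, -0.3]
width: 64.9
gripper_force: 0.0
```

Run:
```python
from h import *
out=[]
for n in("top","side"):
  im=ctrl.get_image(n);out.append(cv2.resize(im,(400,300)))
  for c in("blue","red","yellow","green","orange"):
    for a,bb,cc,m in blobs(n,im,c):
      z=(148 if n=="top" else 139) if c in("blue","red") else 68
      if (cc[0]<200 or c in("yellow","green","orange")) and 120<cc[1] and a<1500:print(n,c,a,bb,cc,cast(n,cc,z))
  out[-1]=cv2.resize(im[150:340,80:400],(400,238),interpolation=2) if n=="top" else cv2.resize(im[110:340,80:400],(400,288),interpolation=2)
cv2.imwrite("pics/c11.png",np.vstack(out)[:,:,::-1])
```

```text
top blue 178 [109, 176, 15, 15] [115.9 183.3] [506.57932438 317.09287067]
top blue 58 [121, 195, 24, 12] [133.7 202. ] [464.0800875  272.68528457]
top red 208 [141, 174, 17, 16] [149.  181.4] [513.54164321 241.26098787]
top red 116 [151, 179, 22, 25] [163.5 192.2] [489.12078694 206.03667129]
top yellow 348 [344, 218, 24, 20] [355.9 226.6] [ 429.86659192 -264.51122813]
top green 224 [370, 188, 17, 17] [378.2 195.4] [ 511.39957114 -323.42651499]
top orange 347 [309, 204, 22, 21] [319.7 213.6] [ 460.05993705 -172.91940842]
side blue 483 [105, 254, 25, 28] [117.3 266.5] [508.1406136  318.68117725]
side blue 450 [118, 290, 41, 35] [136.8 308.6] [428.39769118 328.79810359]
side red 416 [147, 225, 22, 26] [158.2 236.9] [515.47040463 242.8899156 ]
side red 396 [154, 263, 38, 31] [170.6 278. ] [438.66625246 267.02530387]
side yellow 229 [373, 151, 20, 15] [382.4 157.4] [ 428.89095732 -270.38841705]
side yellow 41 [366, 172, 20, 9] [374.1 177.2] [ 402.31820222 -205.59917872]
side green 137 [361, 125, 17, 11] [368.9 130.3] [ 509.27185043 -323.96820728]
side orange 318 [335, 160, 21, 20] [344.6 169.5] [ 458.85515596 -174.70689589]
side orange 67 [329, 178, 24, 14] [338.8 186.7] [ 433.16310968 -126.08575664]
side orange 308 [0, 373, 54, 11] [ 18.5 379.9] [480.98325079 505.8775185 ]
```

View pics/c11.png

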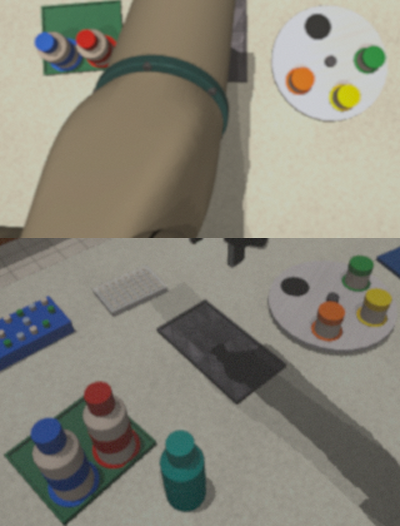

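Both bottles stand upright, red at (514,242) and blue at (507,318), each within about 2 mm of its disc centre. The jar is on its pad, and the green and orange jars are at the same pixels as at the start.

```bash
python3 -c "
from cell import ctrl
print(ctrl.finish_job())"
```

```text
the job is handed in; nothing more can be done
None
```

I handed the job in at about 40 s on the robot's clock: the yellow-lidded jar stands on the yellow pad, the carousel and its two jars did not move in the images, and both bottles are back upright, each within about 2 mm of its own disc's centre.

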